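# Clip the striker rest into its display bracket

## Task

Pick up the striker rest from the cork pad by its upright wooden block, slide its two ears down into the clip-lined slots of the aluminium bracket until the plate sits flat on both seat rails, press it home there with about 20 N for a second, then let go. It all stands on a glass shelf, so never let it bear on the bracket with over 25 N nor bump the bracket with the arm, and leave the canister, striker, queen stand and caliper where they are.

Things in the scene. Friction and masses are not known exactly. Their poses are not given: they have to be found in the camera images.
- rest: Striker rest: steel plate 6 mm thick, 50 (x) by 70 mm (y), an ear 14 mm wide (x), 13 mm long, same thickness, in the middle of each y side (96 mm over both). A dark wooden block, 12 (x) by 30 mm (y), rises from its middle to 42 mm above the underside: grip it across the 12 mm. 0.11-0.18 kg. Origin: centre of the underside; z up, y along the ears. Fits either way round.
- bracket: Aluminium bracket fixed to the shelf: base 74 (x) by 136 mm (y), 8 mm thick; two seat rails (46 mm along x, 12 wide, at y = +-27 mm); at each y end a post (y = +-37 to +-63 mm, 36 mm wide in x, 44 mm high) with an upright slot open to the top and the middle. Origin: centre of the underside; z up, y from slot to slot.
- bracket_seat (a point): Point midway between the slots, 14 mm above the bracket's underside; axes as the bracket's. It marks the lowest seat height only: the rails are shimmed, both alike, so that their tops lie 0 to 12 mm above this point, differently each time and not measured: feel for them. Rubber-backed, they give 1 mm per 20 N. The rest is home when its plate lies flat on both rails, its origin straight above this point.
- slot_mouth (a point): Mouth of the +y slot: mid slot (x = 0), y = +42 mm, z = 44 mm in the bracket; the other is at y = -42 mm. Slots are 16.5 mm wide (x), flared to 22 mm over the top 6 mm. At each slot's outer end a sprung steel clip, flared at its top, presses on the ear's end; the drag of both holds the rest up at any height and takes 2-8 N of push, most as the ears enter.
- pin_a (a joint): Tell-tale pin, 6 mm across, upright in the -y rail: a weak spring (under 1 N) holds it 4 mm above the rail; 0 = up, 0.004 m = pushed level with the rail top.
- pin_b (a joint): The same pin in the +y rail.
- pad: Flat cork pad, 140 mm (x) by 190 mm (y), 4 mm thick, fixed; the rest lies on one half and the caliper on the other. Origin: centre of its underside.
- canister: Open steel canister, 72 mm across, 100 mm high, upright. Origin: centre of its underside. Leave alone.
- striker: Frosted pink acrylic disc, 41 mm across, 10 mm high. Origin: centre of its underside. Leave alone.
- queen_stand: Small black ebony pedestal, 44 mm across the foot, 48 mm high. Origin: centre of its underside. Leave alone.
- caliper: Small aluminium caliper lying flat, 110 mm long (x), 8 mm high. Origin: underside, mid length of its bar. Leave alone.
Mind the look-alikes: they are no part of the job. Leave any red look-alike of the rest alone. What is shaped like the bracket but yellow is not meant.

How it is judged:
On the way, in this order (a step that is already met when the one before it is completed fails the run):
1. the rest is lifted clear of the pad (height (world z) of rest above 0.05 m), for 0.2 s.
2. both ears are inside the slots (horizontal distance between rest and bracket_seat below 0.0035 m and angle between the y axis of rest and the y axis of bracket, either way round below 0.1 rad and z of rest in the frame of bracket_seat below 0.021 m), for 0.1 s.
3. the rest, down on both rails, bears on them with over 12 N (horizontal distance between rest and bracket_seat below 0.0035 m and value of joint each of pin_a, pin_b above 0.0025 m and contact force between rest and bracket above 12 N), for 0.3 s.
At the end, for the whole second after the job is handed in: The rest sits in the bracket: origin within 3.5 mm sideways of the seat point, ears along the slots within 0.1 rad, level within 0.025 rad, both tell-tale pins pushed in over 2.5 mm (plate within 1.5 mm of both rails), at rest and released; the other things within 15 mm of where they were (horizontal distance between rest and bracket_seat below 0.0035 m and angle between the y axis of rest and the y axis of bracket, either way round below 0.1 rad and value of joint each of pin_a, pin_b above 0.0025 m and angle between rest's own z axis and vertical below 0.025 rad and linear speed of rest below 0.01 m/s and distance of each of canister, striker, queen_stand, caliper from where it was at the start of the episode below 0.015 m); the robot touches nothing.
It fails at once if the rest bears on the bracket with more than 25 N (contact force between rest and bracket above 25 N).
It fails at once if the arm touches the bracket with more than 15 N (contact force between the arm and bracket above 15 N).
It fails at once if the canister, striker, queen stand or caliper is moved over 15 mm (distance of any of canister, striker, queen_stand, caliper from where it was at the start of the episode above 0.015 m).
It also fails if it takes over 64 s, if anything falls off the work surface, if the arm or the gripper's body presses on something with over 40 N, if the wrist force passes 120 N, or if a joint passes its speed limit or range.

## Robot

A 6-joint arm with a two-finger parallel gripper is mounted at the origin on the work surface. World frame = base frame: x ahead of the robot, y to its left, z up, the work surface at z = 0. Lengths are in m, angles in rad, forces in N, time in s.
With the tool pointing down it reaches from about 0.275 to 0.975 m from the base axis. Payload 8.4 kg.
Tool frame: the origin (TCP) lies on the mounting face of the last link; the fingertips stand 190 mm ahead of it and the grasp point (between the pads) lies 171 mm ahead of it; z points along the fingers, y is the line along which they close (so a half turn about z gives the same grasp; the last joint's range is limited). The gripper opens to 92 mm and grips with 3 to 60 N. Pads are 20 mm wide; open, the fingers measure 128 mm over their backs; the gripper's body (75 mm by 189 mm) begins 69 mm behind the grasp point.
Start: joints at [1.221, 0.353, 1.633, -0, 1.155, -0.002], TCP at [0.213, 0.588, 0.405] pointing down, gripper open.
Joint ranges: [-2.63, 2.63], [-0.92, 2.1], [0.06, 2.66], [-1.3, 4.44], [0, 2.69], [-3.02, 3.02]. Speed limits (rad/s): [2.22, 2.22, 2.79, 3.14, 3.14, 3.14].

## Interface

Orientations are given as a 3x3 rotation matrix whose columns are the frame's x, y, z axes.
In Python, from bench import manip gives the robot as it stands. The module is installed in compiled form; this text tells all that it offers.
- The arm moves only by the shell command python3 -m jog 'ROWS' [OPENING] [FORCE]. ROWS is JSON, a list of rows, each an object with "linear": the shift along the tool's x, y, z each as a share of 300 mm, from -1 to 1, a list of three; "roll": the turn about the tool's z as a share of pi/2 rad, from -1 to 1. In form: [{"linear": [x, y, z], "roll": roll}, ...]. A call has 1 to 12 rows; each row shifts and turns the commanded pose from where the row before left it, along the tool's axes as they then stand; what a row does not reach is not made up. A row lasts 1/10 s, in which the tool goes at most 50 mm and 8.59 degrees, less where a joint would pass 70% of its speed; a pose out of reach is approached as far as the arm can. A call with a number of a shift or a turn outside -1 to 1 is refused whole. A call with a gripper value outside its range is refused whole. OPENING is the gripper command: -1 is shut, 1 is fully open, values between are in proportion, set as the call begins (- or left out, the last holds). The fingers move at their own pace and stop on an object; FORCE is the grip in N (left out, the last holds). Time passes only in rows, so rows that do not move let the fingers close. It gives the time, the measured TCP pose, the force, the opening and the grip force at its end, in the units of the state.
- manip.read_state(): the state, without advancing time (a new reading comes with each control period).
- manip.grab_frame(name): name is "scene" or "side" or "wrist"; returns the picture (384x512x3 uint8, blue, green, red); there is no depth.
- manip.calibration(name): a dict with "K" (3x3 intrinsics, pixels), "origin" and "orientation" of the camera in the world; the wrist camera has in their place "T_tool_cam" (4x4, takes a point from camera to tool coordinates, whose origin is the TCP and whose axes are the flange's). Camera axes: x right, y down, z forward; pixel columns grow to the right and rows downward; lengths in m; the calibration is good to about 2 mm. A picture is of the moment at which its call begins: read the wrist's pose just before it. calibration takes no time and is no camera call.
- manip.sign_off(): hands the job in; it is judged then, once.
The state is a dict: "clock": time; "q": joint angles; "dq": joint speeds; "tau": joint torques, N m; "ee_pos": TCP position; "tcp_rot": TCP orientation; "wrist_force": force on the tool from outside, world axes, zero at the start; "wrist_torque": the same for the moment, N m; "width": finger opening in m; "gripper_force": force on a finger pad.
Only numpy, scipy, OpenCV 4.12 (cv2) and the standard library are available. Lean on these libraries where they do the work, as an engineer would, in place of code of your own. Each camera call takes 0.05 s, during which the arm holds its last target. There are 200 camera calls.

## Working session

There is one attempt and no reset: what is moved stays moved. The work goes in short steps, Python scripts to look and compute and a shell command to move; the robot and the scene stay as the last step left them, time stands still between calls to the robot, and variables do not carry over. Pictures are saved under pics/ and viewed, at most 10 in all, crops included, and the job is handed in when it is done.

```bash
mkdir -p pics; cat > h.py <<'E'
from bench import manip
import numpy as np, cv2
def cam(name):
    c=manip.calibration(name)
    K=np.array(c["K"])
    if name=="wrist":
        s=manip.read_state(); T=np.eye(4);T[:3,:3]=np.array(s["tcp_rot"]).reshape(3,3);T[:3,3]=s["ee_pos"]
        T=T@np.array(c["T_tool_cam"]).reshape(4,4); return K,T[:3,3],T[:3,:3]
    return K,np.array(c["origin"]),np.array(c["orientation"]).reshape(3,3)
def ray(C,u,v,z):
    K,o,R=C; d=R@np.linalg.solve(K,[u,v,1.]); return o+d*(z-o[2])/d[2]
def proj(C,P):
    K,o,R=C; p=K@(R.T@(np.array(P)-o)); return p[:2]/p[2]
E
python3 - <<'E'
from h import *
a=manip.grab_frame("scene");b=manip.grab_frame("side")
cv2.imwrite("pics/scene.png",a);cv2.imwrite("pics/side.png",b)
for n in("scene","side","wrist"):print(n,cam(n))
s=manip.read_state();print(s)
E
```

```text
scene (array([[370.22058249,   0.        , 252.79687385],
       [  0.        , 370.22058249, 192.97777495],
       [  0.        ,   0.        ,   1.        ]]), array([1.05376802, 0.36259372, 0.54666928]), array([[-0.53710002,  0.52780119, -0.65798897],
       [ 0.8432795 ,  0.31740532, -0.43374364],
       [-0.0200812 , -0.78783232, -0.61556233]]))
side (array([[364.69272555,   0.        , 259.6674511 ],
       [  0.        , 364.69272555, 196.90240552],
       [  0.        ,   0.        ,   1.        ]]), array([0.20250512, 0.52821313, 0.46718102]), array([[-0.79703302, -0.33019   ,  0.50568066],
       [-0.60374668,  0.41467665, -0.68083274],
       [ 0.0151102 , -0.84794919, -0.5298621 ]]))
wrist (array([[306.01730349,   0.        , 254.60183573],
       [  0.        , 306.01730349, 191.21438066],
       [  0.        ,   0.        ,   1.        ]]), array([0.14705809, 0.61227294, 0.38451941]), array([[ 0.3412869 ,  0.90970794,  0.23654751],
       [ 0.93995776, -0.32986507, -0.08756967],
       [-0.00163407,  0.25223104, -0.96766566]]))
{'clock': 0.1, 'q': array([ 1.22061370e+00,  3.53590001e-01,  1.63401232e+00,  1.56372521e-05,
        1.15519096e+00, -2.41040771e-03]), 'dq': array([ 0.00093956, -0.0017374 , -0.00134902, -0.00196126, -0.00139898,
        0.00115155]), 'tau': array([-1.03096165e-03, -5.94905484e+01, -3.34927404e+01,  6.99390820e-02,
        1.83112489e-02,  6.27181123e-06]), 'ee_pos': array([0.2129418 , 0.58740541, 0.40405199]), 'tcp_rot': array([[-9.40132123e-01,  3.40809932e-01, -4.25336447e-04],
       [ 3.40810197e-01,  9.40131453e-01, -1.12285377e-03],
       [ 1.71924532e-05, -1.20058990e-03, -9.99999279e-01]]), 'wrist_force': array([-0.10932793,  0.42611263,  0.2354088 ]), 'wrist_torque': array([-0.02667124,  0.03941405, -0.00438981]), 'gripper_force': 0.0, 'width': 0.09181522122841482}
```

View pics/scene.png

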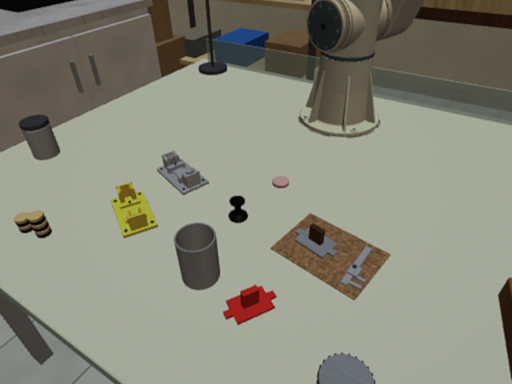

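View pics/side.png

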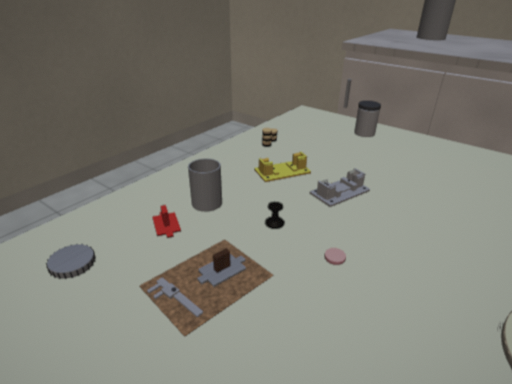

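Scene view: there are two rest-like things. The steel plate with a dark block on the cork is at (316,240), and a red look-alike is at (250,302). The steel one fits. There are also two bracket-like things, a grey one at (183,175) and a yellow one at (133,210). The grey one fits. The side view shows the rest at (222,265) and the bracket at (340,188). One crop will confirm both.

```bash
python3 - <<'E'
from h import *
b=cv2.imread("pics/side.png");a=cv2.imread("pics/scene.png")
f=lambda im,x,y:cv2.resize(im[y:y+75,x:x+100],(400,300),interpolation=cv2.INTER_CUBIC)
cv2.imwrite("pics/crop.png",np.vstack([np.hstack([f(a,135,135),f(b,290,150)]),np.hstack([f(a,270,205),f(b,175,230)])]))
S,D=cam("scene"),cam("side")
print("rest blocktop",ray(S,317,228,.046),ray(D,222,253,.046))
print("ears S",ray(S,299,233,.01),ray(S,334,251,.01))
print("ears D",ray(D,201,278,.01),ray(D,242,261,.01))
print("bracket",ray(S,183,178,.008),ray(D,340,192,.008))
print("can",ray(S,198,235,.1),"striker",ray(S,281,182,.01),"queen",ray(S,238,216,0),"red",ray(S,250,305,0),"yel",ray(S,134,214,.0))
E
```

```text
rest blocktop [0.5475904  0.17672849 0.046     ] [0.54436759 0.17522952 0.046     ]
ears S [0.54401849 0.1380844  0.01      ] [0.55345412 0.21891453 0.01      ]
ears D [0.55796925 0.21649527 0.01      ] [0.52960843 0.1389244  0.01      ]
bracket [ 0.51678937 -0.1999135   0.008     ] [ 0.50071901 -0.20218092  0.008     ]
can [0.72380964 0.03012349 0.1       ] striker [0.40788693 0.02009535 0.01      ] queen [ 0.55655651 -0.00614255  0.        ] red [0.7373228  0.14229001 0.        ] yel [ 0.67279207 -0.2112136   0.        ]
```

View pics/crop.png

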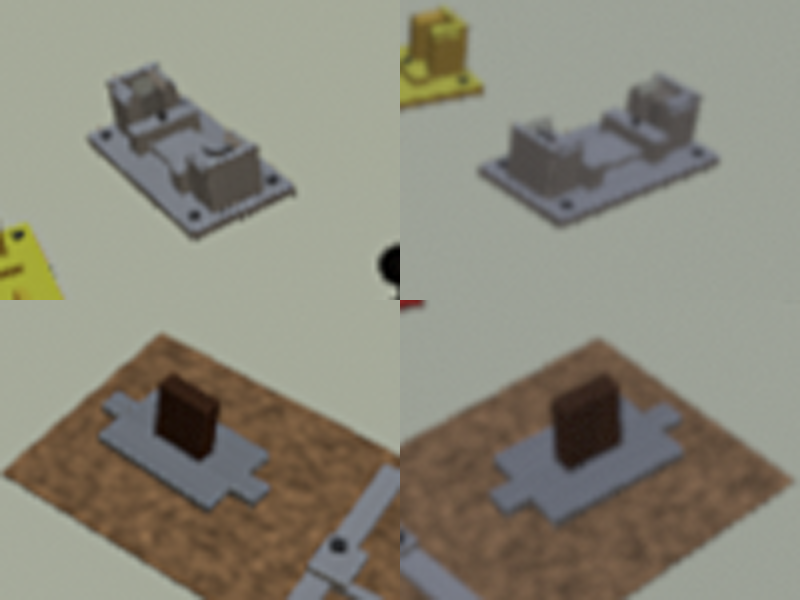

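The crops confirm it: grey bracket (left slot post and right post both visible) and a steel rest with a dark block. I'm moving above the rest.

```bash
python3 -m jog '[{"linear":[-0.126,-0.076,0],"roll":0},{"linear":[-0.126,-0.076,0],"roll":0},{"linear":[-0.126,-0.076,0],"roll":0},{"linear":[-0.126,-0.076,0],"roll":0},{"linear":[-0.126,-0.076,0],"roll":0},{"linear":[-0.126,-0.076,0],"roll":0},{"linear":[-0.126,-0.076,0],"roll":0},{"linear":[-0.126,-0.076,0],"roll":0},{"linear":[-0.126,-0.076,0],"roll":0},{"linear":[-0.126,-0.076,0],"roll":0},{"linear":[-0.126,-0.076,0],"roll":0},{"linear":[-0.126,-0.076,0],"roll":0}]'
python3 -m jog '[{"linear":[0,0,0],"roll":0.095},{"linear":[0,0,0],"roll":0.095},{"linear":[0,0,0],"roll":0.095},{"linear":[0,0,0],"roll":0.095},{"linear":[0,0,0],"roll":0.095},{"linear":[0,0,0],"roll":0.095},{"linear":[0,0,0],"roll":0.095},{"linear":[0,0,0],"roll":0.095},{"linear":[0,0,0],"roll":0.095},{"linear":[0,0,0],"roll":0.095},{"linear":[0,0,0],"roll":0},{"linear":[0,0,0],"roll":0}]'
python3 - <<'E'
from h import *
C=cam("wrist");print(C[1],C[2]); w=manip.grab_frame("wrist");cv2.imwrite("pics/w1.png",w)
s=manip.read_state();print(s["ee_pos"],s["tcp_rot"],s["q"])
S,D=cam("scene"),cam("side")
print([ray(S,*p,.008)[:2] for p in((157.5,169.2),(183.75,195),(208.75,183))])
print([ray(D,*p,.008)[:2] for p in((310,193),(330.5,206.75),(369.5,189.5))])
print(cam("wrist")[1], proj(C,(.545,.176,.01)))
E
```

```text
clock: 1.3
ee_pos: [0.547, 0.1741, 0.4045]
tcp_rot: [[-0.94, 0.341, -0.0], [0.341, 0.94, -0.0], [0.0, -0.0, -1.0]]
wrist_force: [-1.0, 0.7, -0.2]
width: 0.0917
gripper_force: 0.0
clock: 2.5
ee_pos: [0.5461, 0.1757, 0.4045]
tcp_rot: [[0.262, 0.965, -0.0], [0.965, -0.262, -0.0], [-0.0, -0.0, -1.0]]
wrist_force: [-0.5, 0.0, -0.2]
width: 0.092
gripper_force: 0.0
[0.56473734 0.24452012 0.38491427] [[ 0.96503809 -0.25396643 -0.06482692]
 [-0.262107   -0.9339304  -0.24305129]
 [ 0.00118303  0.25154534 -0.96784479]]
[0.54613608 0.17574532 0.40450697] [[ 2.61970640e-01  9.65075779e-01 -3.52474213e-04]
 [ 9.65075824e-01 -2.61970691e-01 -1.07836324e-04]
 [-1.96408138e-04 -3.11914390e-04 -9.99999932e-01]] [3.08716958e-01 2.74070437e-01 1.74532615e+00 4.83376094e-06
 1.12256464e+00 5.73778490e-01]
[array([ 0.52102541, -0.28327189]), array([ 0.56859202, -0.15261196]), array([ 0.50020013, -0.13119999])]
[array([ 0.55590722, -0.15218437]), array([ 0.48809084, -0.12895856]), array([ 0.44862881, -0.25899786])]
[0.56475492 0.24451553 0.38495935] [253.37130219 170.88061923]
```

View pics/w1.png

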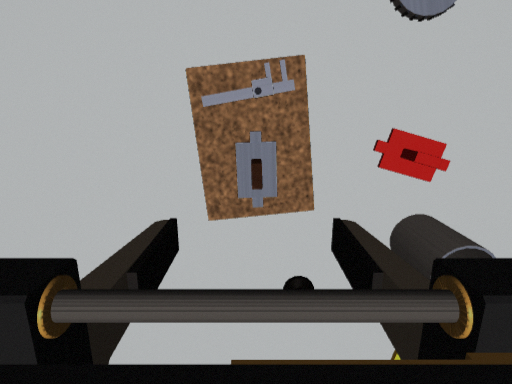

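The wrist view shows the rest aligned with the fingers, with its centre at about (256,170). The caliper is above it at (255,92). I'll measure this precisely.

```bash
cat > m.py <<'E'
from h import *
w=cv2.imread("pics/w1.png");C=cam("wrist")
hsv=cv2.cvtColor(w,cv2.COLOR_BGR2HSV)
for name,m,z in(("steel",(hsv[...,1]<80)&(hsv[...,2]>60),.010),("block",hsv[...,2]<62,.046)):
    m=m.astype(np.uint8);k=np.zeros_like(m);k[125:212,228:285]=1;m*=k
    n,l,st,c=cv2.connectedComponentsWithStats(m);i=1+np.argmax(st[1:,4]);
    print(name,st[i],c[i]);ct=max(cv2.findContours((l==i).astype(np.uint8),0,2)[0],key=cv2.contourArea)
    P=np.float32([ray(C,*p[0],z)[:2]*1000 for p in ct]);r=cv2.minAreaRect(P);print(r)
E
python3 m.py
```

```text
steel [ 235  131   42   77 2195] [256.17949886 168.07471526]
((548.2215576171875, 176.0487518310547), (96.06544494628906, 50.10130310058594), 75.79148864746094)
block [251 159  12  30 302] [256.38410596 173.29470199]
((549.3230590820312, 178.61068725585938), (33.74356460571289, 11.668014526367188), 77.55612182617188)
```

```bash
python3 -m jog '[{"linear":[0.002,0.007,0.1],"roll":-0.011},{"linear":[0,0,0.1],"roll":0},{"linear":[0,0,0.1],"roll":0},{"linear":[0,0,0.1],"roll":0},{"linear":[0,0,0.1],"roll":0},{"linear":[0,0,0.1],"roll":0},{"linear":[0,0,0.06],"roll":0},{"linear":[0,0,0],"roll":0},{"linear":[0,0,0],"roll":0}]' 1 40
python3 -m jog '[{"linear":[0,0,0],"roll":0},{"linear":[0,0,0],"roll":0},{"linear":[0,0,0],"roll":0},{"linear":[0,0,0],"roll":0},{"linear":[0,0,0],"roll":0},{"linear":[0,0,0],"roll":0},{"linear":[0,0,0],"roll":0},{"linear":[0,0,0],"roll":0},{"linear":[0,0,0],"roll":0},{"linear":[0,0,0],"roll":0}]' -1 40
```

```text
clock: 3.45
ee_pos: [0.5485, 0.1758, 0.2069]
tcp_rot: [[0.248, 0.969, -0.0], [0.969, -0.248, -0.0], [-0.0, -0.0, -1.0]]
wrist_force: [-0.0, 0.2, -1.0]
width: 0.0916
gripper_force: 0.0
clock: 4.45
ee_pos: [0.5484, 0.1758, 0.2067]
tcp_rot: [[0.249, 0.968, -0.0], [0.968, -0.249, -0.0], [-0.0, -0.0, -1.0]]
wrist_force: [-0.3, 0.1, 0.2]
width: 0.0139
gripper_force: 0.0
```

```bash
python3 -m jog '[{"linear":[0,0,0],"roll":0},{"linear":[0,0,0],"roll":0},{"linear":[0,0,0],"roll":0},{"linear":[0,0,0],"roll":0}]' -1 40
python3 -m jog '[{"linear":[0,0,-0.05],"roll":0},{"linear":[0,0,-0.08],"roll":0},{"linear":[0,0,-0.08],"roll":0},{"linear":[0,0,-0.1],"roll":0},{"linear":[0,0,-0.1],"roll":0},{"linear":[0,0,-0.1],"roll":0},{"linear":[0,0,-0.1],"roll":0},{"linear":[0,0,0],"roll":0},{"linear":[0,0,0],"roll":0}]'
python3 - <<'E'
from h import *
cv2.imwrite("pics/w2.png",manip.grab_frame("wrist"))
E
```

```text
clock: 4.85
ee_pos: [0.5484, 0.1758, 0.2067]
tcp_rot: [[0.249, 0.968, -0.0], [0.968, -0.249, -0.0], [-0.0, -0.0, -1.0]]
wrist_force: [0.2, 0.0, -0.8]
width: 0.0118
gripper_force: 40.0
clock: 5.75
ee_pos: [0.5482, 0.1757, 0.3906]
tcp_rot: [[0.249, 0.968, 0.002], [0.968, -0.249, 0.0], [0.001, 0.001, -1.0]]
wrist_force: [-0.4, 0.2, -2.8]
width: 0.0118
gripper_force: 40.0
```

View pics/w2.png

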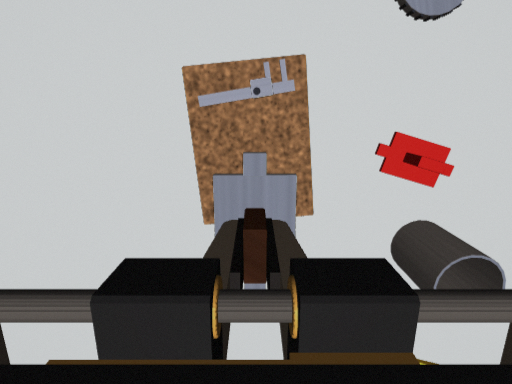

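The rest is held with 40 N, and its front ear tip is at about (255,153). I'm carrying it to a point about 100 mm short of the bracket so the wrist camera sees the whole bracket.

```bash
python3 -m jog '[{"linear":[-0.07,0.007,0],"roll":0},{"linear":[-0.14,0.016,0],"roll":0},{"linear":[-0.14,0.016,0],"roll":0},{"linear":[-0.14,0.016,0],"roll":0},{"linear":[-0.14,0.016,0],"roll":0},{"linear":[-0.14,0.016,0],"roll":0},{"linear":[-0.14,0.016,0],"roll":0},{"linear":[-0.14,0.016,0],"roll":0},{"linear":[-0.14,0.016,0],"roll":0},{"linear":[-0.14,0.016,0],"roll":0},{"linear":[-0.14,0.016,0],"roll":0},{"linear":[-0.13,0.014,0],"roll":0}]'
python3 -m jog '[{"linear":[0,0,0],"roll":0},{"linear":[0,0,0],"roll":0},{"linear":[0,0,0],"roll":0}]'
python3 - <<'E'
from h import *
w=manip.grab_frame("wrist");cv2.imwrite("pics/w3.png",w)
cv2.imwrite("pics/w3c.png",cv2.resize(w[0:240,130:390],(780,720),interpolation=cv2.INTER_CUBIC)[:600])
E
```

```text
clock: 7.0
ee_pos: [0.4803, -0.3042, 0.388]
tcp_rot: [[0.25, 0.968, -0.002], [0.968, -0.25, 0.002], [0.001, -0.003, -1.0]]
wrist_force: [0.4, 0.2, -1.4]
width: 0.0118
gripper_force: 40.0
clock: 7.3
ee_pos: [0.4811, -0.3016, 0.3887]
tcp_rot: [[0.249, 0.968, -0.002], [0.968, -0.249, 0.002], [0.001, -0.002, -1.0]]
wrist_force: [0.5, -0.1, -2.3]
width: 0.0118
gripper_force: 40.0
```

View pics/w3c.png

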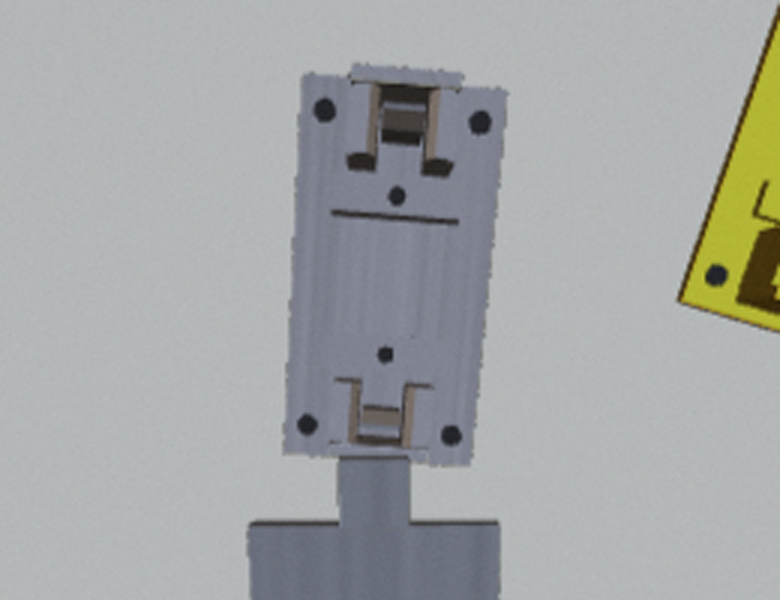

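The crop shows the bracket's four base holes, both pins, and the held rest's front ear with its tip at crop (375,459). Next I compute the offset.

```bash
cat > o.py <<'E'
from h import *
C=cam("wrist");s=manip.read_state();t=np.array(s["ee_pos"]);R=np.array(s["tcp_rot"]).reshape(3,3)
g=cv2.cvtColor(cv2.imread("pics/w3.png"),cv2.COLOR_BGR2GRAY)
def dark(u,v,r=5):
    u=130+u/3-.33;v=v/3-.33;x,y=int(round(u)),int(round(v));p=np.clip(95-g[y-r:y+r+1,x-r:x+r+1].astype(float),0,None)
    yy,xx=np.mgrid[y-r:y+r+1,x-r:x+r+1];return (p*xx).sum()/p.sum(),(p*yy).sum()/p.sum()
H=np.array([ray(C,*dark(*p),.008) for p in((325,110),(480,122),(307,425),(451,436))])
print(H[:,:2]); c=H.mean(0);
ax=(H[0]+H[1]-H[2]-H[3])[:2];print("centre",c,"yaw",np.degrees(np.arctan2(*ax[::-1])))
K=np.array([ray(C,130+u/3-.33,v/3-.33,.008) for u,v in((303,74),(508,90),(283,453),(472,465))]);print("corners c",K.mean(0))
for z in(.018,.024,.030):
  P=[ray(C,*dark(*p,3),z) for p in((397,196),(385,355))];print("pins",z,np.mean(P,0)[:2],np.linalg.norm(P[0]-P[1]))
zt=t[2]-.2067+.010
e=ray(C,130+375/3-.33,459/3-.33,zt);x=R[:2,0]
a=[ray(C,130+u/3-.33,523/3-.33,zt) for u in(249,499)]
print("ear",e, "plate w",np.linalg.norm(a[0]-a[1]),"yaw pl",np.degrees(np.arctan2(*(a[1]-a[0])[:2][::-1]))+90)
r1=e[:2]-x*.048; r2=np.mean(a,0)[:2]-x*.035
print("rest c",r1,r2,"tcp",t, "tool yaw",np.degrees(np.arctan2(R[1,0],R[0,0])))
for r in(r1,r2): d=c[:2]-r;print("shift tool",d@R[:2,0],d@R[:2,1])
E
python3 o.py
```

```text
[[ 0.50111106 -0.15124098]
 [ 0.55433459 -0.16910461]
 [ 0.46510193 -0.2576394 ]
 [ 0.51850341 -0.27565824]]
centre [ 0.50976275 -0.21341081  0.008     ] yaw 71.35794845417406
corners c [ 0.51000353 -0.21366592  0.008     ]
pins 0.018 [ 0.50995313 -0.21312349] 0.05518046852966606
pins 0.024 [ 0.50976516 -0.2134516 ] 0.05423844941048344
pins 0.03 [ 0.50957718 -0.21377972] 0.053296430291300836
ear [ 0.49329981 -0.25442802  0.19223753] plate w 0.04913517483318368 yaw pl 75.58979392417042
rest c [ 0.48137745 -0.30092378] [ 0.4812851  -0.30046931] tcp [ 0.48129761 -0.30139134  0.38893753] tool yaw 75.6181794754223
shift tool 0.09182087630535438 0.005759171905701609
shift tool 0.09140358073174228 0.0059615139341984945
```

```bash
python3 -m jog '[{"linear":[0.06,0.005,0],"roll":0},{"linear":[0.085,0.005,0],"roll":0},{"linear":[0.085,0.005,0],"roll":0},{"linear":[0.075,0.005,0],"roll":0},{"linear":[0,0,0.05],"roll":0.047},{"linear":[0,0,0.1],"roll":0},{"linear":[0,0,0.1],"roll":0},{"linear":[0,0,0.09],"roll":0},{"linear":[0,0,0.047],"roll":0},{"linear":[0,0,0],"roll":0},{"linear":[0,0,0],"roll":0},{"linear":[0,0,0],"roll":0}]'
python3 - <<'E'
from h import *
C=cam("wrist");w=manip.grab_frame("wrist");cv2.imwrite("pics/w4.png",w)
b=manip.grab_frame("side");a=manip.grab_frame("scene");cv2.imwrite("pics/b4.png",b);cv2.imwrite("pics/a4.png",a)
f=lambda im,x,y:cv2.resize(im[y:y+75,x:x+100],(400,300),interpolation=cv2.INTER_CUBIC)
cv2.imwrite("pics/c4.png",np.vstack([np.hstack([f(a,135,125),f(b,290,135)]),cv2.resize(w[80:230,130:390],(800,300)) if 0 else np.pad(cv2.resize(w[60:260,150:350],(300,300)),((0,0),(0,500),(0,0)))]))
cv2.imwrite("pics/c4w.png",cv2.resize(w[30:230,130:390],(780,600),interpolation=cv2.INTER_CUBIC))
s=manip.read_state();print(s["ee_pos"],s["tcp_rot"],s["wrist_force"])
E
```

```text
clock: 8.55
ee_pos: [0.5106, -0.2155, 0.275]
tcp_rot: [[0.32, 0.947, 0.002], [0.947, -0.32, -0.001], [-0.0, 0.002, -1.0]]
wrist_force: [-0.1, -0.9, -1.9]
width: 0.0113
gripper_force: 40.0
[ 0.51028686 -0.21564007  0.27471777] [[ 3.20162703e-01  9.47360846e-01  1.80877874e-03]
 [ 9.47362564e-01 -3.20161869e-01 -7.40800853e-04]
 [-1.22703740e-04  1.95074607e-03 -9.99998090e-01]] [ 0.46880533 -0.02295988 -1.6553468 ]
```

View pics/c4w.png

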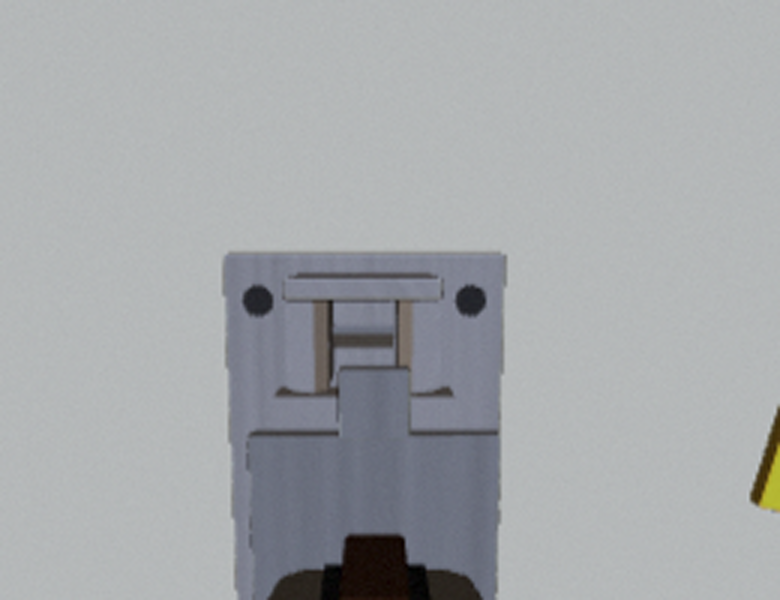

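View pics/c4.png

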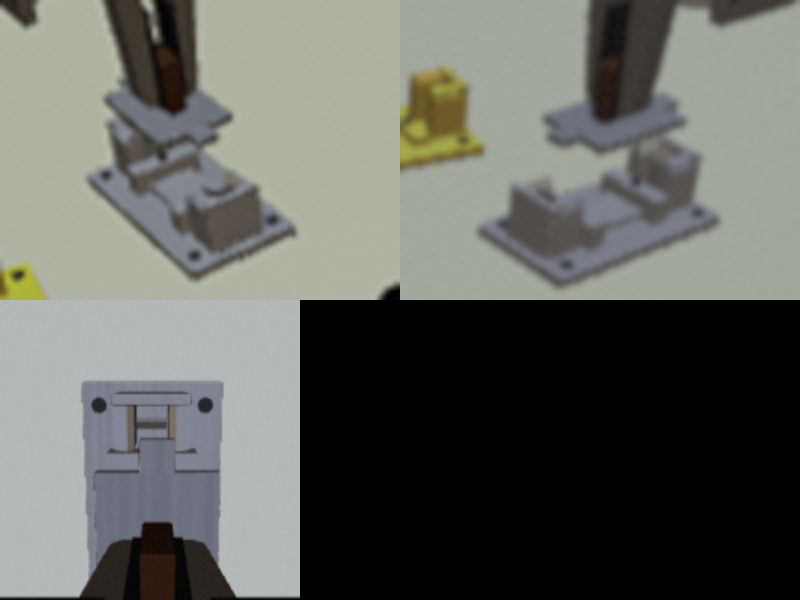

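```bash
cat > o4.py <<'E'
from h import *
C=cam("wrist");s=manip.read_state();t=np.array(s["ee_pos"]);R=np.array(s["tcp_rot"]).reshape(3,3);x=R[:2,0];y=R[:2,1]
r=lambda u,v,z:ray(C,130+u/3-.33,30+v/3-.33,z)[:2]
a,b=r(258,300,.008),r(470,299,.008);d=b-a;n=np.array([-d[1],d[0]])/np.linalg.norm(d)
print("yaw br",np.degrees(np.arctan2(*n[::-1])),"tool",np.degrees(np.arctan2(*x[::-1])))
c=(a+b)/2-.0562*n
p=r(285,289,.044);q=r(442,289,.044);print("post w",np.linalg.norm(q-p));m=(p+q)/2
zt=t[2]-.2067+.010
e=r(374.5,367.5,zt);pl=(r(249,434,zt)+r(498,434,zt))/2
cr=[e-.048*x,pl-.035*x];print("c",c,"rest",cr,"tcp",t,"rot")
for k in cr: print("shift x,y mm",1000*(c-k)@x,1000*(c-k)@y)
print("post mid vs ear y mm",1000*(m-e)@y)
print("post outer edge y", (r(364,277,.044)-e)@x*1000+48)
E
python3 o4.py
```

```text
yaw br 71.55263649225795 tool 71.32723510127319
post w 0.03535273710743071
c [ 0.50901424 -0.21370365] rest [array([ 0.51094529, -0.21522991]), array([ 0.51074029, -0.21523569])] tcp [ 0.51028686 -0.21564007  0.27471777] rot
shift x,y mm 0.8276642513332317 -2.318049365210311
shift x,y mm 0.8987722038407425 -2.125695423114729
post mid vs ear y mm -2.3554416884212253
post outer edge y 63.96867522480994
```

The ear sits about 2.2 mm to the +y side of the tool relative to the slot, and yaw is good. I'm correcting that and coming down to just above the mouth.

```bash
cat > chk.py <<'E'
import sys
from h import *
s=manip.read_state();f=s["wrist_force"];print("chk %.2f z %.4f F"%(s["clock"],s["ee_pos"][2]),np.round(f,1),"w %.4f"%s["width"])
sys.exit(int(f[2]>float(sys.argv[1]) or max(abs(f[0]),abs(f[1]))>8))
E
python3 -m jog '[{"linear":[0.003,-0.0075,0],"roll":-0.002},{"linear":[0,0,0.02],"roll":0},{"linear":[0,0,0.02],"roll":0},{"linear":[0,0,0.02],"roll":0},{"linear":[0,0,0],"roll":0},{"linear":[0,0,0],"roll":0},{"linear":[0,0,0],"roll":0}]'
python3 - <<'E'
from h import *
w=manip.grab_frame("wrist");cv2.imwrite("pics/w5.png",w)
cv2.imwrite("pics/c5w.png",cv2.resize(w[30:230,130:390],(780,600),interpolation=cv2.INTER_CUBIC))
s=manip.read_state();print(s["ee_pos"],s["wrist_force"])
E
```

```text
clock: 9.4
ee_pos: [0.5082, -0.214, 0.2556]
tcp_rot: [[0.317, 0.948, 0.0], [0.948, -0.317, -0.0], [-0.0, 0.0, -1.0]]
wrist_force: [0.3, -0.2, -1.2]
width: 0.0114
gripper_force: 40.0
[ 0.50819044 -0.21398436  0.25570402] [ 0.91995798  0.35269547 -2.23581367]
```

View pics/c5w.png

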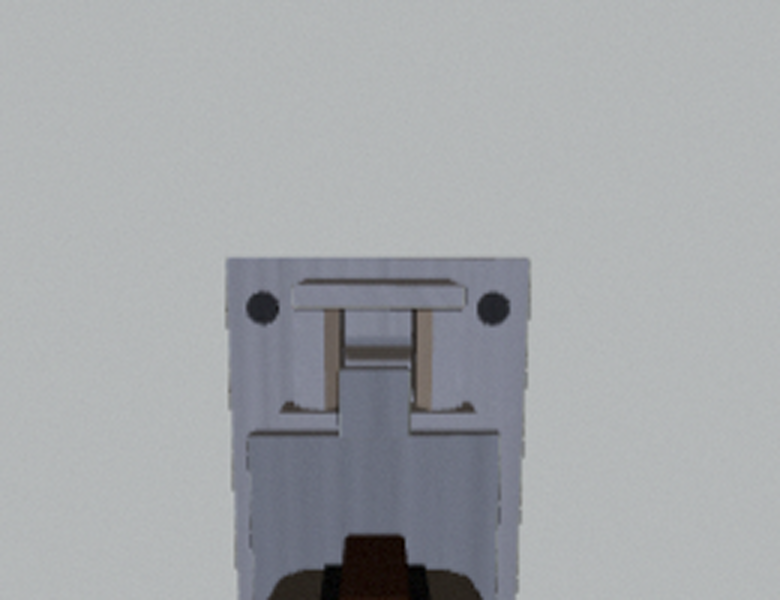

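The ear centre is at crop x=374.5 against a slot mid of about 378, so it's nearly centred. I'll run the numbers again.

```bash
sed -e 's/258,300/262.5,307.5/;s/470,299/493,308/;s/285,289,/292,297,/;s/442,289,/467,297,/;s/374.5,367.5/374.5,369/;s/364,277/380,283/' o4.py > o5.py; python3 o5.py
```

```text
yaw br 71.35267254437059 tool 71.5103987027792
post w 0.035939463480122266
c [ 0.50919306 -0.21377525] rest [array([ 0.50844316, -0.21372156]), array([ 0.50832462, -0.21345166])] tcp [ 0.50819044 -0.21398436  0.25570402] rot
shift x,y mm 0.18689952148428066 0.7282205109415519
shift x,y mm -0.031472256811332165 0.9262333049449031
post mid vs ear y mm 1.0594628566031625
post outer edge y 63.66127810671106
```

```bash
python3 -m jog '[{"linear":[0,0.003,0],"roll":0},{"linear":[0,0,0.01],"roll":0},{"linear":[0,0,0.01],"roll":0},{"linear":[0,0,0],"roll":0}]' >/dev/null; python3 chk.py 8 && 
python3 -m jog '[{"linear":[0,0,0.005],"roll":0},{"linear":[0,0,0.005],"roll":0},{"linear":[0,0,0],"roll":0}]' >/dev/null; python3 chk.py 10 && 
python3 -m jog '[{"linear":[0,0,0.005],"roll":0},{"linear":[0,0,0.005],"roll":0},{"linear":[0,0,0],"roll":0}]' >/dev/null && python3 chk.py 10 && 
python3 -m jog '[{"linear":[0,0,0.005],"roll":0},{"linear":[0,0,0.005],"roll":0},{"linear":[0,0,0],"roll":0}]' >/dev/null && python3 chk.py 10 && 
python3 -m jog '[{"linear":[0,0,0.005],"roll":0},{"linear":[0,0,0.005],"roll":0},{"linear":[0,0,0],"roll":0}]' >/dev/null && python3 chk.py 10
```

```text
chk 9.85 z 0.2491 F [ 0.7  0.7 -1.6] w 0.0119
chk 10.15 z 0.2464 F [ 0.1 -0.  -1.4] w 0.0118
chk 10.45 z 0.2434 F [-0.1 -0.3 -1.5] w 0.0118
chk 10.75 z 0.2405 F [-0.1  1.3 -2.1] w 0.0120
chk 11.05 z 0.2378 F [0.9 0.5 2.8] w 0.0119
```

```bash

python3 -m jog '[{"linear":[0,0,0.004],"roll":0},{"linear":[0,0,0],"roll":0}]' >/dev/null && python3 chk.py 9 && 
python3 -m jog '[{"linear":[0,0,0.004],"roll":0},{"linear":[0,0,0],"roll":0}]' >/dev/null && python3 chk.py 9 && 
python3 -m jog '[{"linear":[0,0,0.004],"roll":0},{"linear":[0,0,0],"roll":0}]' >/dev/null && python3 chk.py 9 && 
python3 -m jog '[{"linear":[0,0,0.004],"roll":0},{"linear":[0,0,0],"roll":0}]' >/dev/null && python3 chk.py 9 && 
python3 -m jog '[{"linear":[0,0,0.002],"roll":0},{"linear":[0,0,0],"roll":0}]' >/dev/null && python3 chk.py 9
```

```text
chk 11.25 z 0.2367 F [0.  0.7 4.3] w 0.0119
chk 11.45 z 0.2351 F [2.4 0.3 1. ] w 0.0117
chk 11.65 z 0.2338 F [ 1.7 -0.4  0.4] w 0.0121
chk 11.85 z 0.2325 F [ 1.  -1.5 -0.3] w 0.0115
chk 12.05 z 0.2320 F [ 1.4 -0.5  0.2] w 0.0119
```

```bash

python3 -m jog '[{"linear":[0,0,0.002],"roll":0},{"linear":[0,0,0.002],"roll":0},{"linear":[0,0,0],"roll":0}]' >/dev/null && python3 chk.py 5 && 
python3 -m jog '[{"linear":[0,0,0.002],"roll":0},{"linear":[0,0,0],"roll":0}]' >/dev/null && python3 chk.py 5 && 
python3 -m jog '[{"linear":[0,0,0.002],"roll":0},{"linear":[0,0,0],"roll":0}]' >/dev/null && python3 chk.py 5 && 
python3 -m jog '[{"linear":[0,0,0.002],"roll":0},{"linear":[0,0,0],"roll":0}]' >/dev/null && python3 chk.py 5 && 
python3 -m jog '[{"linear":[0,0,0.002],"roll":0},{"linear":[0,0,0],"roll":0}]' >/dev/null && python3 chk.py 5 && 
python3 -m jog '[{"linear":[0,0,0.002],"roll":0},{"linear":[0,0,0],"roll":0}]' >/dev/null && python3 chk.py 5 && 
python3 -m jog '[{"linear":[0,0,0.002],"roll":0},{"linear":[0,0,0],"roll":0}]' >/dev/null && python3 chk.py 5 && 
python3 -m jog '[{"linear":[0,0,0.002],"roll":0},{"linear":[0,0,0],"roll":0}]' >/dev/null && python3 chk.py 5 && 
python3 -m jog '[{"linear":[0,0,0.002],"roll":0},{"linear":[0,0,0],"roll":0}]' >/dev/null && python3 chk.py 5 && 
python3 -m jog '[{"linear":[0,0,0.002],"roll":0},{"linear":[0,0,0],"roll":0}]' >/dev/null && python3 chk.py 5
```

```text
chk 12.35 z 0.2309 F [0.1 0.4 0.1] w 0.0115
chk 12.55 z 0.2303 F [0.  0.5 1.3] w 0.0116
chk 12.75 z 0.2297 F [-0.5  0.5  1.2] w 0.0116
chk 12.95 z 0.2291 F [-0.4  0.   2.5] w 0.0115
chk 13.15 z 0.2286 F [-1.2  0.7  2.8] w 0.0119
chk 13.35 z 0.2280 F [-0.5  0.8  2.2] w 0.0120
chk 13.55 z 0.2274 F [-0.4  0.6  2.8] w 0.0115
chk 13.75 z 0.2269 F [-1.   0.2  4.5] w 0.0123
chk 13.95 z 0.2266 F [-2.3  1.3  8.7] w 0.0117
```

The rails were met at TCP z≈0.2267, about 4 mm after the pins were touched. Now I press up gradually.

```bash

python3 -m jog '[{"linear":[0,0,0],"roll":0}]' >/dev/null && python3 chk.py 13 && 
python3 -m jog '[{"linear":[0,0,0.001],"roll":0},{"linear":[0,0,0],"roll":0}]' >/dev/null && python3 chk.py 13 && 
python3 -m jog '[{"linear":[0,0,0.001],"roll":0},{"linear":[0,0,0],"roll":0}]' >/dev/null && python3 chk.py 13 && 
python3 -m jog '[{"linear":[0,0,0.001],"roll":0},{"linear":[0,0,0],"roll":0}]' >/dev/null && python3 chk.py 13
```

```text
chk 14.05 z 0.2266 F [-2.1  2.2  8.6] w 0.0114
chk 14.25 z 0.2266 F [-2.4  1.5 11.2] w 0.0118
chk 14.45 z 0.2264 F [-3.7  1.5 13.8] w 0.0122
```

```bash

python3 -m jog '[{"linear":[0,0,0.001],"roll":0},{"linear":[0,0,0],"roll":0}]' >/dev/null && python3 chk.py 16.8 && 
python3 -m jog '[{"linear":[0,0,0.0005],"roll":0},{"linear":[0,0,0],"roll":0}]' >/dev/null; python3 chk.py 17
python3 -m jog '[{"linear":[0,0,0],"roll":0},{"linear":[0,0,0],"roll":0},{"linear":[0,0,0],"roll":0},{"linear":[0,0,0],"roll":0},{"linear":[0,0,0],"roll":0},{"linear":[0,0,0],"roll":0},{"linear":[0,0,0],"roll":0},{"linear":[0,0,0],"roll":0},{"linear":[0,0,0],"roll":0},{"linear":[0,0,0],"roll":0}]'
python3 - <<'E'
from h import *
s=manip.read_state();print(s["wrist_torque"],s["ee_pos"],s["tcp_rot"][:,2])
E
```

```text
chk 14.65 z 0.2263 F [-3.6  2.2 16.6] w 0.0115
chk 14.85 z 0.2263 F [-3.7  1.9 17.7] w 0.0118
clock: 15.85
ee_pos: [0.509, -0.2142, 0.2263]
tcp_rot: [[0.317, 0.948, 0.0], [0.948, -0.317, -0.0], [-0.0, 0.0, -1.0]]
wrist_force: [-4.5, 2.0, 17.4]
width: 0.0114
gripper_force: 40.0
[0.4139093  0.95437333 0.01836888] [ 0.50902622 -0.21424156  0.22626674] [ 2.98132586e-04 -1.63851660e-04 -9.99999942e-01]
```

```bash

python3 -m jog '[{"linear":[0,0,0],"roll":0},{"linear":[0,0,0],"roll":0},{"linear":[0,0,0],"roll":0},{"linear":[0,0,0],"roll":0},{"linear":[0,0,0],"roll":0},{"linear":[0,0,0],"roll":0},{"linear":[0,0,0],"roll":0},{"linear":[0,0,0],"roll":0}]' 0
python3 -m jog '[{"linear":[0,0,-0.02],"roll":0},{"linear":[0,0,-0.05],"roll":0},{"linear":[0,0,-0.1],"roll":0},{"linear":[0,0,-0.1],"roll":0},{"linear":[0,0,-0.1],"roll":0},{"linear":[0,0,-0.1],"roll":0},{"linear":[0,0,-0.1],"roll":0},{"linear":[0,0,0],"roll":0},{"linear":[0,0,0],"roll":0},{"linear":[0,0,0],"roll":0}]'
python3 - <<'E'
from h import *
b=manip.grab_frame("side");a=manip.grab_frame("scene");w=manip.grab_frame("wrist")
f=lambda im,x,y:cv2.resize(im[y:y+75,x:x+100],(400,300),interpolation=cv2.INTER_CUBIC)
cv2.imwrite("pics/c6.png",np.vstack([np.hstack([f(a,135,125),f(b,290,135)]),np.hstack([cv2.resize(w,(400,300)),f(w,205,130)])]))
E
```

```text
clock: 16.65
ee_pos: [0.5089, -0.2142, 0.2251]
tcp_rot: [[0.317, 0.948, -0.0], [0.948, -0.317, 0.0], [0.0, -0.0, -1.0]]
wrist_force: [0.8, 0.6, -0.0]
width: 0.046
gripper_force: 0.0
clock: 17.65
ee_pos: [0.5085, -0.214, 0.3952]
tcp_rot: [[0.317, 0.948, -0.001], [0.948, -0.317, 0.001], [0.0, -0.002, -1.0]]
wrist_force: [-0.5, -0.0, -0.1]
width: 0.0458
gripper_force: 0.0
```

View pics/c6.png

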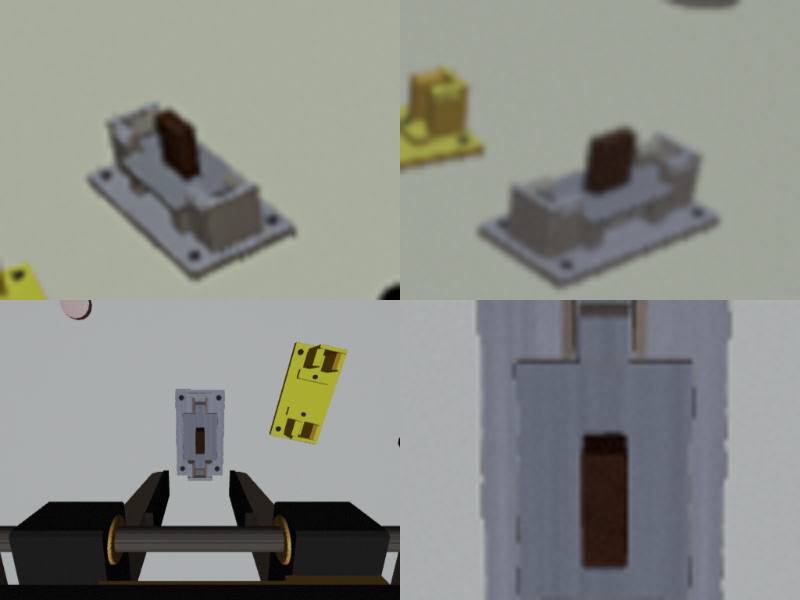

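The rest sits level in both slots and the fingers are clear. While pressing, the force rose about 17 N per mm, which matches the rubber-backed rails. I'm handing it in.

```bash
python3 -c "
from bench import manip
print(manip.sign_off())"
```

```text
the job is handed in; nothing more can be done
None
```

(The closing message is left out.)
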